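# Set the small baubles on their matching stands

## Task

Set the four smaller baubles that stand on the worktop on the little metal stands, each on a stand of its own colour: the two silver ones on the two silver stands (either way round), the gold one on the gold stand and the copper one on the copper stand. They are glass, so lower each one onto its stand rather than dropping it, and leave the two big baubles where they are. Mind the tall white tiered stand at the back and the tall cupboard on the left.

Things in the scene. Friction and masses are not known exactly. Their poses are not given: they have to be found in the camera images.
- silver_a_center (a point): Smaller silver (mottled pale grey) glass bauble, a ball of 68 mm diameter with a small gold-coloured hanging cap (8 mm) on top. At the start it stands on the worktop, its centre 34 mm up. The point is the centre of the ball.
- silver_b_center (a point): Smaller silver (mottled pale grey) glass bauble, a ball of 68 mm diameter with a small gold-coloured hanging cap (8 mm) on top. At the start it stands on the worktop, its centre 34 mm up. The point is the centre of the ball. The twin of the other smaller silver one.
- gold_center (a point): Smaller gold (mottled pale yellow) glass bauble, a ball of 70 mm diameter with a small gold-coloured hanging cap (8 mm) on top. At the start it stands on the worktop, its centre 35 mm up. The point is the centre of the ball.
- copper_center (a point): Smaller copper (mottled red-brown) glass bauble, a ball of 52 mm diameter with a small gold-coloured hanging cap (8 mm) on top. At the start it stands on the worktop, its centre 26 mm up. The point is the centre of the ball.
- big_silver_center (a point): Bigger silver (mottled pale grey) glass bauble, 84 mm across and 92 mm high with its cap, with a gold-coloured cap; too big for the stands and to be left where it is. It stands loose on the worktop and the point is its centre.
- big_copper_center (a point): Bigger copper (mottled red-brown) glass bauble, a slightly flattened ball 86 mm across and 81 mm high with its cap, with a gold-coloured cap; too big for the stands and to be left where it is. It stands loose on the worktop and the point is its centre.
- cup_silver_a_rim (a point): Small round silver-coloured (aluminium) stand with a hollow cup, fixed to the worktop, 26 mm high: foot 66 mm across (low, 6 mm), cup rim 48 mm outside and 40 mm inside diameter. The point is the centre of the mouth at rim height, 26 mm above the worktop. A 68 mm ball that rests on the rim has its centre 25 mm above this point.
- cup_silver_b_rim (a point): Small round silver-coloured (aluminium) stand with a hollow cup, fixed to the worktop, 26 mm high: foot 66 mm across (low, 6 mm), cup rim 48 mm outside and 40 mm inside diameter. The point is the centre of the mouth at rim height, 26 mm above the worktop. A 68 mm ball that rests on the rim has its centre 25 mm above this point. The twin of the other silver stand.
- cup_gold_rim (a point): Small round gold-coloured (brass) stand with a hollow cup, fixed to the worktop, 26 mm high: foot 66 mm across (low, 6 mm), cup rim 48 mm outside and 40 mm inside diameter. The point is the centre of the mouth at rim height, 26 mm above the worktop. A 70 mm ball that rests on the rim has its centre 27 mm above this point.
- cup_copper_rim (a point): Small round copper-coloured stand with a hollow cup, fixed to the worktop, 26 mm high: foot 66 mm across (low, 6 mm), cup rim 48 mm outside and 40 mm inside diameter. The point is the centre of the mouth at rim height, 26 mm above the worktop. A 52 mm ball that rests on the rim has its centre 17 mm above this point.

How it is judged (in metres and radians):
At the end, for the whole second after the job is handed in: Each smaller bauble rests on the rim of a stand of its own colour, one to a stand, its centre within 8 mm of the stand's axis and within 7 mm of its seated height, at rest (under 0.03 m/s); both big baubles are within 30 mm of where they started (horizontal distance between gold_center and cup_gold_rim below 0.008 m and height (world z) of gold_center between 0.0463 and 0.0603 m and horizontal distance between copper_center and cup_copper_rim below 0.008 m and height (world z) of copper_center between 0.0356 and 0.0496 m and (((horizontal distance between silver_a_center and cup_silver_a_rim below 0.008 m and height (world z) of silver_a_center between 0.0445 and 0.0585 m) and (horizontal distance between silver_b_center and cup_silver_b_rim below 0.008 m and height (world z) of silver_b_center between 0.0445 and 0.0585 m)) or ((horizontal distance between silver_a_center and cup_silver_b_rim below 0.008 m and height (world z) of silver_a_center between 0.0445 and 0.0585 m) and (horizontal distance between silver_b_center and cup_silver_a_rim below 0.008 m and height (world z) of silver_b_center between 0.0445 and 0.0585 m))) and linear speed of each of silver_a, silver_b, gold, copper below 0.03 m/s and distance of each of big_silver_center, big_copper_center from where it was at the start of the episode below 0.03 m); the robot touches nothing.
It fails at once if a smaller bauble is dropped or flung (faster than 0.8 m/s with its centre less than 0.10 m above the worktop) ((linear speed of silver_a above 0.8 m/s and height (world z) of silver_a_center below 0.1 m) or (linear speed of silver_b above 0.8 m/s and height (world z) of silver_b_center below 0.1 m) or (linear speed of gold above 0.8 m/s and height (world z) of gold_center below 0.1 m) or (linear speed of copper above 0.8 m/s and height (world z) of copper_center below 0.1 m)).
It fails at once if a big bauble is shifted by more than 30 mm (distance of any of big_silver_center, big_copper_center from where it was at the start of the episode above 0.03 m).
It also fails if it takes over 136 s, if anything falls off the work surface, if the arm or the gripper's body presses on something with over 40 N, if the wrist force passes 120 N, or if a joint passes its speed limit or range.

## Robot

A 6-joint arm with a two-finger parallel gripper is mounted at the origin on a cart in front of the work surface, level with it; the furniture and walls round the work are solid. World frame = base frame: x ahead of the robot, y to its left, z up, the work surface at z = 0. Lengths are in mm, angles in rad, forces in N, time in s.
With the tool pointing down it reaches from about 275 to 825 mm from the base axis. Payload 5.2 kg.
Tool frame: the origin (TCP) lies midway between the tips of the shut fingers; the grasp point (between the pads) lies 19 mm behind it; z points along the fingers, y is the line along which they close (so a half turn about z gives the same grasp; the last joint's range is limited). The gripper opens to 93 mm and grips with 3 to 60 N. Pads are 15 mm wide; open, the fingers measure 128 mm over their backs; the gripper's body (75 mm by 188 mm) begins 65 mm behind the grasp point.
Start: joints at [1.021, 0.259, 1.535, -0, 1.348, -0.203], TCP at [186.918, 517.268, 218.653] pointing down, gripper open.
Joint ranges: [-3.14, 3.14], [-0.91, 2.08], [0.19, 2.58], [-1.22, 4.36], [0.22, 2.71], [-3.12, 3.12]. Speed limits (rad/s): [2.57, 2.57, 3.14, 3.14, 3.14, 3.14].

## Interface

Orientations are given as a unit quaternion [x, y, z, w].
In Python, from workcell import env gives the robot as it stands.
- The arm moves only by the tool carry_out, never from a script. Its argument "deltas" is a list of rows, each a list of 7 numbers: the shift along the tool's x, y, z scaled (see below), then the turn, a rotation vector about the tool's x, y, z scaled (see below), then the closure, from -1 (fully open) to 1 (shut). In form: [[tx, ty, tz, rx, ry, rz, claw], ...]. A call has exactly 8 rows; each row shifts and turns the commanded pose from where the row before left it, along the tool's axes as they then stand; what a row does not reach is not made up. The controller multiplies each number of a shift by 15 cm and each number of a turn by 0.12 rad. A row lasts 1/8 s, in which the tool goes at most 62.5 mm and 10.7 degrees, less where a joint would pass 70% of its speed; a pose out of reach is approached as far as the arm can. A call with a number of a shift or a turn outside -1 to 1 is refused whole. A call with a gripper value outside its range is refused whole. The fingers move at their own pace and stop on an object; "squeeze" is the grip in N (left out, the last holds). Time passes only in rows, so rows that do not move let the fingers close, or fill a call up. It gives the time, the measured TCP pose, the force, the opening and the grip force at its end, in the units of the state.
- env.sense(): the state, without advancing time (a new reading comes with each control period).
- env.read_camera(name): name is "scene" or "top" or "wrist"; returns the picture (420x560x3 uint8, blue, green, red); there is no depth.
- env.camera_params(name): a dict with "intrinsics" (3x3 intrinsics, pixels), "k1" (the pictures are not rectified: a ray, as slopes to the right and down, at radius r is drawn at 1 + k1 r^2 times it, then the intrinsics apply), "world_from_camera" (4x4, takes a point from camera to world coordinates). Camera axes: x right, y up, looking along -z (the intrinsics and any distortion apply to the point x, -y, -z); pixel columns grow to the right and rows downward; lengths in mm; the calibration is good to about 2 mm. A picture is of the moment at which its call begins: read the wrist's pose just before it. camera_params takes no time and is no camera call; for the wrist camera it gives the pose at the moment of the call.
- env.job_done(): hands the job in; it is judged then, once.
The state is a dict: "clock": time; "joint_positions": joint angles; "dq": joint speeds; "joint_efforts": joint torques, N m; "tool_pos": TCP position; "tcp_rot": TCP orientation; "wrist_force": force on the tool from outside, world axes, zero at the start; "wrist_torque": the same for the moment, N m; "grip_width": finger opening in mm; "grasp_force": force on a finger pad.
Only numpy, scipy, OpenCV 4.12 (cv2) and the standard library are available. Lean on these libraries where they do the work, as an engineer would, in place of code of your own. Each camera call takes 0.05 s, during which the arm holds its last target. There are 200 camera calls.

## Working session

There is one attempt and no reset: what is moved stays moved. The work goes in short steps, Python scripts to look and compute and a tool call to move; the robot and the scene stay as the last step left them, time stands still between calls to the robot, and variables do not carry over. Pictures are saved under pics/ and viewed, at most 14 in all, crops included, and the job is handed in when it is done.

Besides the shell and the picture viewer there is one more tool, called after "Call:" by a JSON object that holds its "op" and its "data". carry_out: Moves the arm, as the interface text tells. Its arguments: {"type":"object","properties":{"deltas":{"type":"array","items":{"type":"array","items":{"type":"number","minimum":-1,"maximum":1}}},"squeeze":{"type":"number"}},"required":["deltas"]}

```bash
ls; mkdir -p pics; python3 - <<'E'
from workcell import env
import cv2
for n in("scene","top"):
    cv2.imwrite(f"pics/{n}0.png",env.read_camera(n))
    p=env.camera_params(n);print(n,p)
print(env.sense())
E
```

```text
pics
scene {'intrinsics': array([[385.96127085,   0.        , 281.26930735],
       [  0.        , 385.96127085, 208.68233052],
       [  0.        ,   0.        ,   1.        ]]), 'k1': -0.0899534561193969, 'world_from_camera': array([[ 7.47210671e-01,  3.81567474e-01, -5.44134611e-01,
         1.64997748e+01],
       [-6.64450347e-01,  4.45534631e-01, -6.00003858e-01,
        -6.65008054e+02],
       [ 1.34888567e-02,  8.09879717e-01,  5.86440871e-01,
         6.33660931e+02],
       [ 0.00000000e+00,  0.00000000e+00,  0.00000000e+00,
         1.00000000e+00]])}
top {'intrinsics': array([[414.18940415,   0.        , 279.99646272],
       [  0.        , 414.18940415, 212.54907549],
       [  0.        ,   0.        ,   1.        ]]), 'k1': -0.1170351640269096, 'world_from_camera': array([[-2.22422524e-02,  9.82387500e-01, -1.85526499e-01,
         3.74492576e+02],
       [-9.99713071e-01, -2.35054734e-02, -4.61180893e-03,
        -9.11613551e+01],
       [-8.89147163e-03,  1.85370689e-01,  9.82628439e-01,
         1.06691096e+03],
       [ 0.00000000e+00,  0.00000000e+00,  0.00000000e+00,
         1.00000000e+00]])}
{'clock': 0.1, 'joint_positions': array([ 1.02122691e+00,  2.59297530e-01,  1.53594127e+00, -2.95292638e-05,
        1.34800417e+00, -2.02806438e-01]), 'dq': array([ 0.00110859, -0.0001326 , -0.00220301, -0.00143823, -0.00127389,
       -0.00116201]), 'joint_efforts': array([ 1.88963109e-03, -4.38214409e+01, -2.84643120e+01,  7.19857961e-02,
        3.62334691e-02, -7.30707961e-05]), 'tool_pos': array([186.65534377, 516.8472085 , 217.89908037]), 'tcp_rot': array([ 1.72510838e-01,  9.85007274e-01, -7.72747610e-04, -2.89755226e-04]), 'wrist_force': array([0.2780909 , 0.14501322, 0.00537134]), 'wrist_torque': array([-0.0115001 ,  0.012611  ,  0.01556351]), 'grasp_force': 0.0, 'grip_width': 93.02171772576592}
```

View pics/scene0.png

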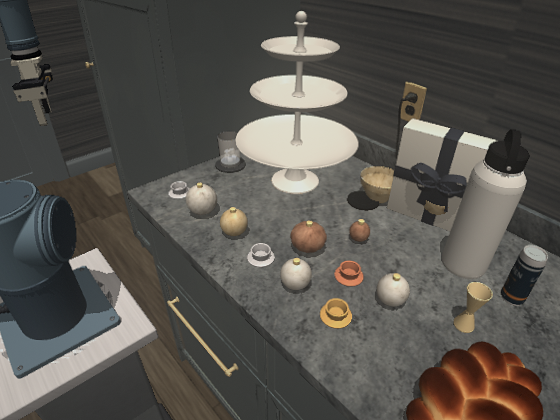

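View pics/top0.png

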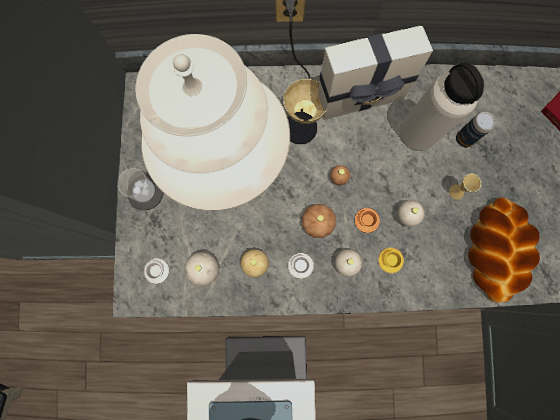

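The scene view shows everything; in the top view the baubles are at about gold (254,263), silver (348,262) and (411,213), copper (341,175), and the stands silver (157,271) and (300,265), gold (391,260), copper (367,220). I'll enlarge these views to read them more closely.

```bash
python3 - <<'E'
import cv2
im=cv2.imread("pics/top0.png")
a=cv2.resize(im[160:290,280:430],None,fx=4.6,fy=4.6,interpolation=cv2.INTER_CUBIC)
b=cv2.resize(im[235:295,140:320],None,fx=4.4,fy=4.4,interpolation=cv2.INTER_CUBIC)
def grid(c,x0,y0,f):
    h,w=c.shape[:2]
    for x in range(x0,x0+int(w/f),10):
        cv2.line(c,(int((x-x0)*f),0),(int((x-x0)*f),6),(0,255,0),1);cv2.putText(c,str(x),(int((x-x0)*f),16),0,.35,(0,255,0),1)
    for y in range(y0,y0+int(h/f),10):
        cv2.line(c,(0,int((y-y0)*f)),(6,int((y-y0)*f)),(0,255,0),1);cv2.putText(c,str(y),(8,int((y-y0)*f)+4),0,.35,(0,255,0),1)
grid(a,280,160,4.6);grid(b,140,235,4.4)
cv2.imwrite("pics/ca.png",a);cv2.imwrite("pics/cb.png",b)
E
```

```text
(no output)
```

View pics/ca.png

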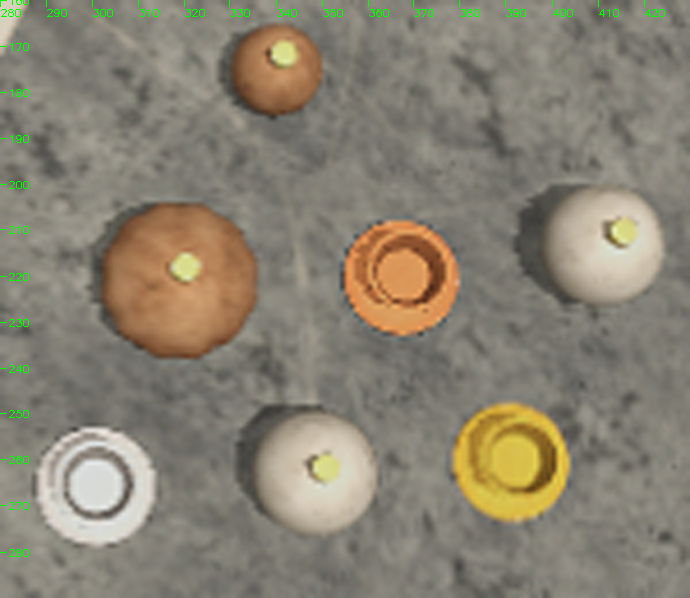

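View pics/cb.png

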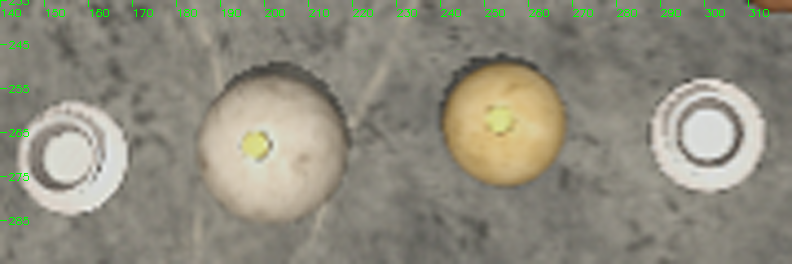

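Crop readings give the outlines of all four stands' feet and all the balls to well under a pixel. Next I convert these to world positions.

```bash
cat > h.py <<'E'
import numpy as np, cv2
from workcell import env
from scipy.spatial.transform import Rotation as R
def ray(cam,uv,z,p=None):
    p=p or env.camera_params(cam);K=p["intrinsics"];T=p["world_from_camera"]
    s=cv2.undistortPoints(np.array([[uv]],float),K,np.array([p["k1"],0,0,0.]))[0,0]
    d=T[:3,:3]@np.array([s[0],-s[1],-1]);o=T[:3,3]
    return o+d*(z-o[2])/d[2]
def proj(cam,X,p=None):
    p=p or env.camera_params(cam);T=np.linalg.inv(p["world_from_camera"]);c=T[:3,:3]@np.array(X,float)+T[:3,3]
    a=np.array([c[0],-c[1]])/-c[2];return p["intrinsics"][:2,:2]@(a*(1+p["k1"]*a@a))+p["intrinsics"][:2,2]
def step(target,yaw=None):
    "tool-frame shift /150mm and rz/0.12 needed; yaw = world angle of tool y"
    s=env.sense();r=R.from_quat(s["tcp_rot"])
    d=r.inv().apply(np.array(target)-s["tool_pos"]);ax=r.as_matrix()
    print("tool",s["tool_pos"].round(1),"y-axis yaw",np.arctan2(ax[1,1],ax[0,1]).round(4),"tilt z",ax[:,2].round(3))
    print("shift units",(d/150).round(3))
E
python3 - <<'E'
from h import *
P={'copper':(340.1,175.1,26),'silverR':(411.2,213.2,34),'silverL':(348.7,262.8,34),'gold':(254.4,263.2,35),'bigcu':(318.9,220.9,38),'bigsi':(202.4,268.5,42),
'cupCu':(367.3,220.2,5),'cupAu':(391.2,260.3,5),'cupNear':(300.9,265.7,5),'cupFar':(156.5,270.8,5)}
for k,(u,v,z) in P.items():
    X=ray('top',(u-.4,v-.4),z);print(k,X.round(1),'scene px',proj('scene',X).round(1), np.hypot(*X[:2]).round(0))
for uv,z in[((112,257),-900),((60,257),-900),((112,257),0),((113,317),0),((125,70),0)]:print(uv,z,ray('top',uv,z).round(0))
print(ray('scene',(133,190),0).round(0))
for X in [(187,517,218)]: print(proj('scene',X))
E
```

```text
copper [ 667.7 -244.2   26. ] scene px [360.6 231.1] 711.0
silverR [ 560.8 -421.2   34. ] scene px [394.9 290. ] 701.0
silverL [ 439.2 -253.5   34. ] scene px [297.2 274.2] 507.0
gold [443.8 -18.9  35. ] scene px [234.4 222.1] 444.0
bigcu [ 546.1 -182.9   38. ] scene px [309.3 236. ] 576.0
bigsi [432.7 109.8  42. ] scene px [202.8 199.5] 446.0
cupCu [ 550.3 -312.4    5. ] scene px [350.1 274.1] 633.0
cupAu [ 444.2 -368.5    5. ] scene px [337.3 313.7] 577.0
cupNear [ 436.8 -135.4    5. ] scene px [261.8 256.2] 457.0
cupFar [430.7 237.    5. ] scene px [180.5 191.5] 492.0
(112, 257) -900 [ 546.  739. -900.]
(60, 257) -900 [ 548. 1009. -900.]
(112, 257) 0 [467. 359.   0.]
(113, 317) 0 [312. 351.   0.]
(125, 70) 0 [1009.  356.    0.]
[329. 346.   0.]
[ 46.5337282  118.46327133]
```

Both cameras agree to about a pixel. I turn the tool so its y axis lies along world y, then move towards the left silver bauble.

Call:
{"op": "carry_out", "data": {"deltas": [[0,0,0,0,0,-0.96,-1],[0,0,0,0,0,-0.96,-1],[0,0,0,0,0,-0.96,-1],[0,0,0,0,0,0,-1],[-0.1,-0.32,0,0,0,0,-1],[-0.1,-0.32,0,0,0,0,-1],[-0.1,-0.32,0,0,0,0,-1],[-0.1,-0.32,0,0,0,0,-1]], "squeeze": 8}}

```text
clock: 1.1
tool_pos: [246.8, 323.7, 218.6]
tcp_rot: [0.002, 1.0, -0.0, 0.0]
wrist_force: [0.9, 0.6, 0.4]
grip_width: 93.0
grasp_force: 0.0
```

Call:
{"op": "carry_out", "data": {"deltas": [[-0.1,-0.32,0,0,0,0,-1],[-0.1,-0.32,0,0,0,0,-1],[-0.1,-0.32,0,0,0,0,-1],[-0.1,-0.32,0,0,0,0,-1],[-0.1,-0.32,0,0,0,0,-1],[-0.1,-0.32,0,0,0,0,-1],[-0.1,-0.32,0,0,0,0,-1],[-0.1,-0.32,0,0,0,0,-1]]}}

```text
clock: 2.1
tool_pos: [366.4, -60.7, 218.8]
tcp_rot: [0.002, 1.0, -0.0, 0.0]
wrist_force: [1.2, 1.0, 0.0]
grip_width: 93.0
grasp_force: 0.0
```

```bash
python3 - <<'E'
from h import *
step((439.2,-253.5,150))
E
```

```text
tool [366.4 -60.7 218.8] y-axis yaw 1.5661 tilt z [ 0.001 -0.    -1.   ]
shift units [-0.491 -1.283  0.459]
```

Call:
{"op": "carry_out", "data": {"deltas": [[-0.1,-0.26,0,0,0,0,-1],[-0.1,-0.26,0.05,0,0,0,-1],[-0.1,-0.26,0.08,0,0,0,-1],[-0.1,-0.26,0.11,0,0,0,-1],[-0.09,-0.24,0.11,0,0,0,-1],[0,0,0.1,0,0,0,-1],[0,0,0,0,0,0,-1],[0,0,0,0,0,0,-1]]}}

```text
clock: 3.1
tool_pos: [439.4, -250.0, 151.6]
tcp_rot: [0.001, 1.0, 0.0, 0.0]
wrist_force: [-0.4, 0.1, 0.8]
grip_width: 93.1
grasp_force: 0.0
```

```bash
python3 - <<'E'
from h import *
step((439.2,-253.5,15))
p=env.camera_params("wrist");print(proj("wrist",(439.2,-253.5,34),p),p["world_from_camera"].round(2))
cv2.imwrite("pics/w0.png",env.read_camera("wrist"))
E
```

```text
tool [ 439.4 -250.   151.6] y-axis yaw 1.5698 tilt z [ 0.  0. -1.]
shift units [ 0.001 -0.023  0.911]
[271.57105073 209.88571925] [[ 0.0000e+00 -9.6000e-01 -2.8000e-01  3.6025e+02]
 [ 1.0000e+00  0.0000e+00  0.0000e+00 -2.4991e+02]
 [ 0.0000e+00 -2.8000e-01  9.6000e-01  3.1681e+02]
 [ 0.0000e+00  0.0000e+00  0.0000e+00  1.0000e+00]]
```

View pics/w0.png

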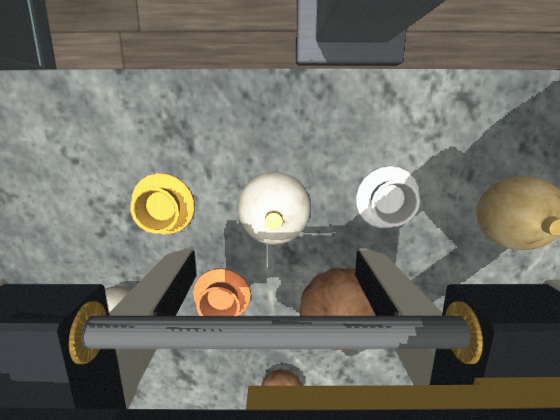

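The wrist view shows the left silver ball at (275,209), the gold stand at (162,204), the near silver stand at (388,197) and the gold ball at (521,213). I'll compare these with the top estimates.

```bash
python3 - <<'E'
from h import *
for n,uv,z in[('silverL',(275,209),34),('cupAu',(162.5,204.5),5),('cupNear',(388.5,197),5),('gold',(521,213),35),('cupCu',(222,297),5)]:
    print(n,ray('wrist',uv,z).round(1))
E
```

```text
silverL [ 438.8 -250.6   34. ]
cupAu [ 441.8 -366.9    5. ]
cupNear [ 434.1 -134.1    5. ]
gold [442.6 -17.6  35. ]
cupCu [ 550.  -310.7    5. ]
```

Call:
{"op": "carry_out", "data": {"deltas": [[0,-0.01,0.2,0,0,0,-1],[0,0,0.2,0,0,0,-1],[0,0,0.2,0,0,0,-1],[0,0,0.16,0,0,0,-1],[0,0,0.1,0,0,0,-1],[0,0,0.05,0,0,0,-1],[0,0,0,0,0,0,0],[0,0,0,0,0,0,0.5]], "squeeze": 8}}

```text
clock: 4.15
tool_pos: [440.0, -252.9, 15.4]
tcp_rot: [0.001, 1.0, -0.001, 0.001]
wrist_force: [0.9, 1.1, -0.3]
grip_width: 77.6
grasp_force: 0.0
```

Call:
{"op": "carry_out", "data": {"deltas": [[0,0,0,0,0,0,1],[0,0,0,0,0,0,1],[0,0,0,0,0,0,1],[0,0,0,0,0,0,1],[0,0,-0.05,0,0,0,1],[0,0,-0.1,0,0,0,1],[0,0,-0.15,0,0,0,1],[0,0,-0.2,0,0,0,1]]}}

```text
clock: 5.15
tool_pos: [439.1, -252.2, 90.7]
tcp_rot: [0.001, 1.0, 0.0, -0.0]
wrist_force: [-0.4, -0.3, -0.5]
grip_width: 64.8
grasp_force: 8.0
```

```bash
python3 - <<'E'
from h import *
s=env.sense();t=s["tool_pos"];print(t,s["grip_width"])
p=env.camera_params("wrist");print(proj("wrist",t+[0,0,19],p))
cv2.imwrite("pics/w1.png",env.read_camera("wrist"))
step((435.5,-134.8,60))
E
```

```text
[ 439.09118472 -252.22139869   90.66777794] 64.80712043676826
[275.2667674  280.68241714]
tool [ 441.2 -254.    94.8] y-axis yaw 1.5699 tilt z [ 0.004 -0.004 -1.   ]
shift units [0.04  0.795 0.229]
```

View pics/w1.png

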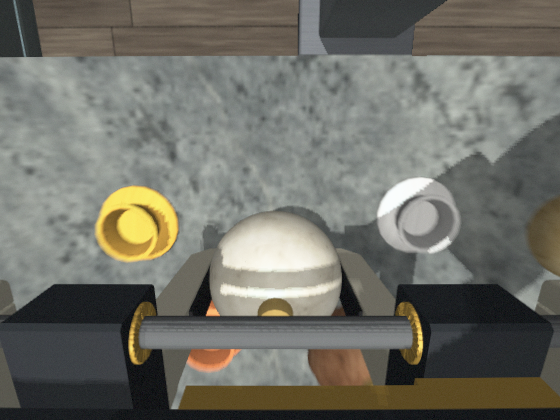

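The view shows the ball centred in the pads at (276,277), within about 2 mm of the expected point. Next I move it over the near silver stand.

Call:
{"op": "carry_out", "data": {"deltas": [[0,0.1,0,0,0,0,1],[0.01,0.2,0,0,0,0,1],[0.01,0.2,0,0,0,0,1],[0,0.18,0,0,0,0,1],[0,0.1,0,0,0,0,1],[0,0,0.1,0,0,0,1],[0,0,0.1,0,0,0,1],[0,0,0,0,0,0,1]]}}

```text
clock: 6.2
tool_pos: [435.5, -134.6, 58.4]
tcp_rot: [0.0, 1.0, 0.001, -0.001]
wrist_force: [0.1, 0.7, 0.7]
grip_width: 65.3
grasp_force: 8.0
```

```bash
python3 - <<'E'
from h import *
step((437,-134.8,33))
E
```

```text
tool [ 435.5 -134.6   58.4] y-axis yaw 1.5698 tilt z [-0.003  0.002 -1.   ]
shift units [-0.011 -0.001  0.17 ]
```

Call:
{"op": "carry_out", "data": {"deltas": [[-0.01,0,0.04,0,0,0,1],[0,0,0.04,0,0,0,1],[0,0,0.03,0,0,0,1],[0,0,0.03,0,0,0,1],[0,0,0.02,0,0,0,1],[0,0,0.01,0,0,0,1],[0,0,0,0,0,0,1],[0,0,0,0,0,0,1]]}}

```text
clock: 7.2
tool_pos: [438.0, -134.8, 34.3]
tcp_rot: [0.001, 1.0, 0.001, -0.0]
wrist_force: [-0.5, 4.9, 6.1]
grip_width: 65.3
grasp_force: 8.0
```

Call:
{"op": "carry_out", "data": {"deltas": [[0,0.01,0,0,0,0,1],[0,0,0,0,0,0,1],[0,0,0,0,0,0,-0.3],[0,0,0,0,0,0,-0.5],[0,0,0,0,0,0,-0.9],[0,0,0,0,0,0,-0.9],[0,0,0,0,0,0,-0.9],[0,0,0,0,0,0,-0.9]]}}

```text
clock: 8.2
tool_pos: [438.2, -134.1, 34.2]
tcp_rot: [0.001, 1.0, -0.0, 0.0]
wrist_force: [-0.5, -0.7, -0.5]
grip_width: 88.1
grasp_force: 0.0
```

Call:
{"op": "carry_out", "data": {"deltas": [[0,0,-0.1,0,0,0,-0.9],[0,0,-0.2,0,0,0,-0.9],[0,0,-0.3,0,0,0,-0.9],[0,0,-0.3,0,0,0,-1],[-0.09,-0.2,-0.15,0,0,0,-1],[-0.09,-0.2,0,0,0,0,-1],[-0.09,-0.2,0,0,0,0,-1],[-0.09,-0.2,0,0,0,0,-1]]}}

```text
clock: 9.2
tool_pos: [492.3, -255.0, 191.7]
tcp_rot: [0.001, 1.0, -0.0, 0.0]
wrist_force: [0.0, 0.7, 0.9]
grip_width: 93.3
grasp_force: 0.0
```

```bash
python3 - <<'E'
from h import *
step((560,-420,150))
p=env.camera_params("wrist");print(*[proj("wrist",X,p).round(1) for X in[(560,-420,34),(435.5,-134,51),(550,-311.5,5)]])
cv2.imwrite("pics/w2.png",env.read_camera("wrist"))
E
```

```text
tool [ 492.3 -255.   191.7] y-axis yaw 1.5696 tilt z [ 0. -0. -1.]
shift units [-0.452 -1.1    0.278]
[129.  258.5] [401.  146.5] [228.4 240.8]
```

View pics/w2.png

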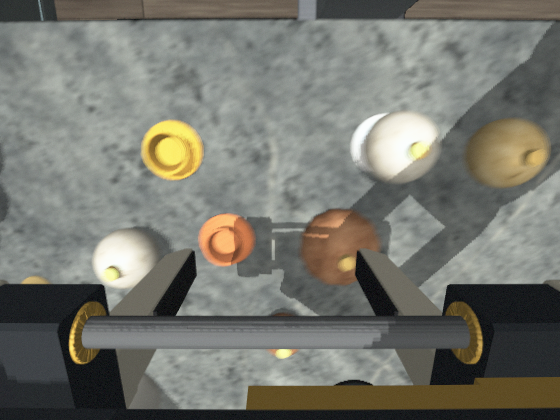

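The silver ball sits on its stand at (401,147), exactly where predicted. The right silver ball is at (126,258), so I go there next.

Call:
{"op": "carry_out", "data": {"deltas": [[-0.07,-0.18,0,0,0,0,-1],[-0.1,-0.25,0,0,0,0,-1],[-0.1,-0.25,0,0,0,0,-1],[-0.1,-0.25,0.08,0,0,0,-1],[-0.08,-0.18,0.1,0,0,0,-1],[0,0,0.1,0,0,0,-1],[0,0,0,0,0,0,-1],[0,0,0,0,0,0,-1]]}}

```text
clock: 10.25
tool_pos: [559.3, -419.6, 150.3]
tcp_rot: [0.0, 1.0, 0.0, 0.0]
wrist_force: [-0.2, 0.0, 0.4]
grip_width: 92.8
grasp_force: 0.0
```

```bash
python3 - <<'E'
from h import *
step((560,-421.5,15))
p=env.camera_params("wrist");print(*[proj("wrist",X,p).round(1) for X in[(560,-421.5,34)]])
im=env.read_camera("wrist");cv2.imwrite("pics/w3.png",im)
E
```

```text
tool [ 559.3 -419.6  150.3] y-axis yaw 1.5704 tilt z [ 0.  0. -1.]
shift units [-0.005 -0.013  0.902]
[273.2 211.1]
```

View pics/w3.png

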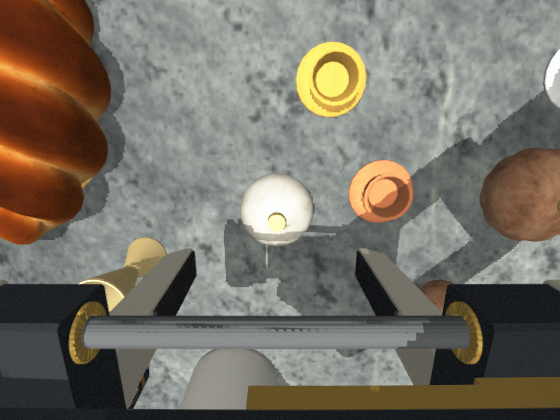

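The ball is at (277,209), so y is about -418.5. The goblet at (145,250) is well clear of the fingers.

Call:
{"op": "carry_out", "data": {"deltas": [[0,0.005,0.2,0,0,0,-1],[0,0,0.2,0,0,0,-1],[0,0,0.2,0,0,0,-1],[0,0,0.16,0,0,0,-1],[0,0,0.1,0,0,0,-1],[0,0,0.04,0,0,0,-1],[0,0,0,0,0,0,0],[0,0,0,0,0,0,0.5]]}}

```text
clock: 11.3
tool_pos: [559.9, -420.5, 15.9]
tcp_rot: [0.001, 1.0, -0.001, 0.001]
wrist_force: [-0.1, 0.1, -0.4]
grip_width: 77.3
grasp_force: 0.0
```

Call:
{"op": "carry_out", "data": {"deltas": [[0,0,0,0,0,0,1],[0,0,0,0,0,0,1],[0,0,0,0,0,0,1],[0,0,0,0,0,0,1],[0,0,-0.1,0,0,0,1],[0,0,-0.2,0,0,0,1],[0,0,-0.25,0,0,0,1],[0,0,-0.3,0,0,0,1]]}}

```text
clock: 12.3
tool_pos: [558.7, -419.4, 142.8]
tcp_rot: [0.001, 1.0, 0.001, -0.001]
wrist_force: [0.5, 0.2, 0.4]
grip_width: 65.4
grasp_force: 8.0
```

```bash
python3 - <<'E'
from h import *
step((430.5,239,150))
E
```

```text
tool [ 558.7 -419.4  142.8] y-axis yaw 1.5696 tilt z [-0.002  0.002 -1.   ]
shift units [ 0.86   4.388 -0.04 ]
```

Call:
{"op": "carry_out", "data": {"deltas": [[0.03,0.1,-0.05,0,0,0,1],[0.06,0.2,-0.05,0,0,0,1],[0.07,0.3,0,0,0,0,1],[0.07,0.33,0,0,0,0,1],[0.07,0.33,0,0,0,0,1],[0.07,0.33,0,0,0,0,1],[0.07,0.33,0,0,0,0,1],[0.07,0.33,0,0,0,0,1]]}}

```text
clock: 13.3
tool_pos: [481.3, -79.9, 156.2]
tcp_rot: [0.001, 1.0, 0.001, -0.001]
wrist_force: [-0.4, 0.7, -0.5]
grip_width: 65.3
grasp_force: 8.0
```

Call:
{"op": "carry_out", "data": {"deltas": [[0.07,0.33,0,0,0,0,1],[0.07,0.33,0,0,0,0,1],[0.06,0.33,0,0,0,0,1],[0.05,0.33,0,0,0,0,1],[0.05,0.3,0,0,0,0,1],[0.05,0.25,0,0,0,0,1],[0.04,0.15,0,0,0,0,1],[0,0,0,0,0,0,1]]}}

```text
clock: 14.3
tool_pos: [423.0, 221.9, 156.2]
tcp_rot: [-0.001, 1.0, -0.0, -0.001]
wrist_force: [-0.3, -0.0, -0.4]
grip_width: 65.3
grasp_force: 8.0
```

```bash
python3 - <<'E'
from h import *
step((430.5,238,100))
p=env.camera_params("wrist");print(*[proj("wrist",X,p).round(1) for X in[(430,238,5),(430,238,26)]])
im=env.read_camera("wrist");cv2.imwrite("pics/w4.png",im)
E
```

```text
tool [423.  221.9 156.2] y-axis yaw 1.5728 tilt z [-0.002 -0.    -1.   ]
shift units [-0.051  0.108  0.375]
[290.7 208.1] [291.7 213.7]
```

View pics/w4.png

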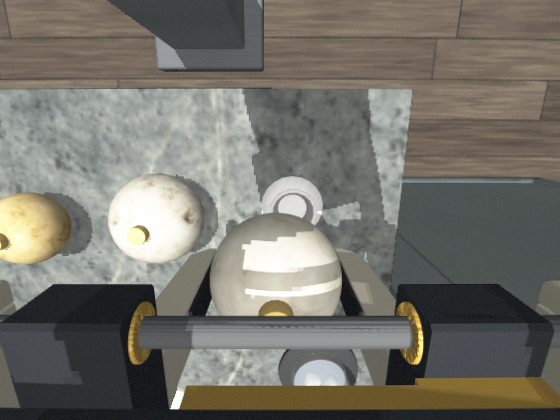

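The foot of the far stand is at (291,208), as predicted, and the ball is held centred at (276,278). I align over the stand and lower.

Call:
{"op": "carry_out", "data": {"deltas": [[-0.03,0.05,0,0,0,0,1],[-0.03,0.06,0,0,0,0,1],[0,0,0.15,0,0,0,1],[0,0,0.15,0,0,0,1],[0,0,0.15,0,0,0,1],[0,0,0.15,0,0,0,1],[0,0,0.07,0,0,0,1],[0,0,0,0,0,0,1]]}}

```text
clock: 15.35
tool_pos: [434.0, 237.0, 56.1]
tcp_rot: [0.001, 1.0, -0.0, -0.001]
wrist_force: [1.1, 0.2, -0.3]
grip_width: 65.5
grasp_force: 8.0
```

```bash
python3 - <<'E'
from h import *
step((432,239,34))
E
```

```text
tool [434.  237.   56.1] y-axis yaw 1.5692 tilt z [-0.001 -0.    -1.   ]
shift units [0.013 0.013 0.148]
```

Call:
{"op": "carry_out", "data": {"deltas": [[0.01,0.012,0.03,0,0,0,1],[0,0,0.03,0,0,0,1],[0,0,0.03,0,0,0,1],[0,0,0.03,0,0,0,1],[0,0,0.02,0,0,0,1],[0,0,0.01,0,0,0,1],[0,0,0,0,0,0,1],[0,0,0,0,0,0,1]]}}

```text
clock: 16.35
tool_pos: [431.1, 239.3, 34.4]
tcp_rot: [0.001, 1.0, 0.0, -0.001]
wrist_force: [-4.8, 0.4, 8.7]
grip_width: 65.7
grasp_force: 8.0
```

Call:
{"op": "carry_out", "data": {"deltas": [[0.01,0,-0.005,0,0,0,1],[0,0,0,0,0,0,1],[0,0,0,0,0,0,-0.3],[0,0,0,0,0,0,-0.5],[0,0,0,0,0,0,-0.9],[0,0,0,0,0,0,-0.9],[0,0,0,0,0,0,-0.9],[0,0,0,0,0,0,-0.9]]}}

```text
clock: 17.35
tool_pos: [431.1, 239.0, 34.9]
tcp_rot: [0.001, 1.0, -0.0, 0.0]
wrist_force: [-0.0, 0.7, -0.3]
grip_width: 88.4
grasp_force: 0.0
```

Call:
{"op": "carry_out", "data": {"deltas": [[0,0,-0.1,0,0,0,-0.9],[0,0,-0.2,0,0,0,-0.9],[0,0,-0.25,0,0,0,-0.9],[0,0,-0.25,0,0,0,-1],[0,-0.2,0,0,0,0,-1],[0,-0.3,0,0,0,0,-1],[0,-0.3,0,0,0,0,-1],[0,-0.3,0,0,0,0,-1]]}}

```text
clock: 18.35
tool_pos: [431.0, 72.8, 156.1]
tcp_rot: [0.0, 1.0, -0.0, 0.001]
wrist_force: [0.6, -0.6, 0.5]
grip_width: 92.7
grasp_force: 0.0
```

```bash
python3 - <<'E'
from h import *
step((443,-18.2,150))
p=env.camera_params("wrist");print(*[proj("wrist",X,p).round(1) for X in[(443,-18,35),(430,238.5,51)]])
im=env.read_camera("wrist");cv2.imwrite("pics/w5.png",im)
E
```

```text
tool [431.   72.8 156.1] y-axis yaw 1.5702 tilt z [ 0.002 -0.    -1.   ]
shift units [-0.08  -0.607  0.041]
[181. 221.] [458.6 212.3]
```

View pics/w5.png

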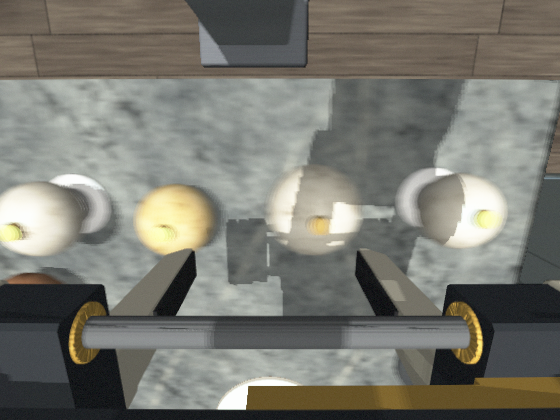

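The second silver ball is seated on the far stand at (462,211), and the gold ball is at (176,220). I go to the gold ball and grasp it.

Call:
{"op": "carry_out", "data": {"deltas": [[-0.02,-0.15,0,0,0,0,-1],[-0.03,-0.2,0,0,0,0,-1],[-0.03,-0.2,0,0,0,0,-1],[0,-0.06,0.1,0,0,0,-1],[0,0,0.2,0,0,0,-1],[0,0,0.1,0,0,0,-1],[0,0,0,0,0,0,-1],[0,0,0,0,0,0,-1]]}}

```text
clock: 19.4
tool_pos: [443.5, -17.5, 96.0]
tcp_rot: [0.001, 1.0, -0.0, 0.001]
wrist_force: [-0.0, -1.0, 0.9]
grip_width: 92.7
grasp_force: 0.0
```

```bash
python3 - <<'E'
from h import *
step((443,-18.5,16))
E
```

```text
tool [443.5 -17.5  96. ] y-axis yaw 1.5698 tilt z [ 0.002 -0.    -1.   ]
shift units [ 0.004 -0.006  0.533]
```

Call:
{"op": "carry_out", "data": {"deltas": [[0,-0.006,0.15,0,0,0,-1],[0,0,0.15,0,0,0,-1],[0,0,0.12,0,0,0,-1],[0,0,0.08,0,0,0,-1],[0,0,0.03,0,0,0,-1],[0,0,0,0,0,0,0],[0,0,0,0,0,0,0.5],[0,0,0,0,0,0,1]]}}

```text
clock: 20.4
tool_pos: [443.2, -18.5, 15.9]
tcp_rot: [0.001, 1.0, -0.0, 0.0]
wrist_force: [0.4, 0.0, 0.5]
grip_width: 67.5
grasp_force: 2.3
```

Call:
{"op": "carry_out", "data": {"deltas": [[0,0,0,0,0,0,1],[0,0,0,0,0,0,1],[0,0,0,0,0,0,1],[0,0,-0.1,0,0,0,1],[0,0,-0.2,0,0,0,1],[0,0,-0.25,0,0,0,1],[0,0,-0.3,0,0,0,1],[0,0,-0.1,0,0,0,1]]}}

```text
clock: 21.4
tool_pos: [443.9, -18.7, 160.3]
tcp_rot: [0.001, 1.0, -0.001, 0.002]
wrist_force: [0.5, -0.9, -1.5]
grip_width: 66.9
grasp_force: 8.0
```

```bash
python3 - <<'E'
from h import *
step((443,-367.5,150))
E
```

```text
tool [443.9 -18.7 160.3] y-axis yaw 1.5697 tilt z [ 0.004 -0.001 -1.   ]
shift units [ 0.004 -2.325  0.071]
```

Call:
{"op": "carry_out", "data": {"deltas": [[0,-0.15,0,0,0,0,1],[0,-0.3,0,0,0,0,1],[0,-0.33,0,0,0,0,1],[0,-0.33,0,0,0,0,1],[0,-0.33,0,0,0,0,1],[0,-0.33,0,0,0,0,1],[0,-0.3,0,0,0,0,1],[0,-0.2,0,0,0,0,1]]}}

```text
clock: 22.4
tool_pos: [441.7, -360.8, 157.2]
tcp_rot: [0.001, 1.0, 0.0, -0.0]
wrist_force: [0.4, 0.5, -0.3]
grip_width: 66.9
grasp_force: 8.0
```

Call:
{"op": "carry_out", "data": {"deltas": [[0,-0.05,0,0,0,0,1],[0,0,0.15,0,0,0,1],[0,0,0.15,0,0,0,1],[0,0,0.15,0,0,0,1],[0,0,0.15,0,0,0,1],[0,0,0.08,0,0,0,1],[0,0,0,0,0,0,1],[0,0,0,0,0,0,1]]}}

```text
clock: 23.4
tool_pos: [442.8, -366.5, 56.7]
tcp_rot: [0.0, 1.0, -0.0, 0.0]
wrist_force: [0.3, -0.6, 0.2]
grip_width: 66.8
grasp_force: 8.0
```

```bash
python3 - <<'E'
from h import *
step((444,-367.5,35))
E
```

```text
tool [ 442.8 -366.5   56.7] y-axis yaw 1.5699 tilt z [ 0.001 -0.001 -1.   ]
shift units [-0.008 -0.006  0.145]
```

Call:
{"op": "carry_out", "data": {"deltas": [[-0.007,-0.006,0.03,0,0,0,1],[0,0,0.03,0,0,0,1],[0,0,0.03,0,0,0,1],[0,0,0.03,0,0,0,1],[0,0,0.015,0,0,0,1],[0,0,0.01,0,0,0,1],[0,0,0,0,0,0,1],[0,0,0,0,0,0,1]]}}

```text
clock: 24.4
tool_pos: [443.4, -368.0, 35.0]
tcp_rot: [0.001, 1.0, -0.001, 0.0]
wrist_force: [-2.9, 0.1, 6.1]
grip_width: 67.1
grasp_force: 8.0
```

Call:
{"op": "carry_out", "data": {"deltas": [[0.007,0,-0.003,0,0,0,1],[0,0,0,0,0,0,1],[0,0,0,0,0,0,-0.3],[0,0,0,0,0,0,-0.5],[0,0,0,0,0,0,-0.9],[0,0,0,0,0,0,-0.9],[0,0,0,0,0,0,-0.9],[0,0,0,0,0,0,-0.9]]}}

```text
clock: 25.4
tool_pos: [442.3, -367.2, 34.5]
tcp_rot: [0.001, 1.0, 0.0, -0.0]
wrist_force: [-0.4, -0.4, 0.4]
grip_width: 88.3
grasp_force: 0.0
```

Call:
{"op": "carry_out", "data": {"deltas": [[0,0,-0.1,0,0,0,-0.9],[0,0,-0.2,0,0,0,-0.9],[0,0,-0.25,0,0,0,-0.9],[0,0,-0.25,0,0,0,-1],[-0.2,0.11,0,0,0,0,-1],[-0.25,0.14,0,0,0,0,-1],[-0.25,0.14,0,0,0,0,-1],[-0.25,0.14,0,0,0,0,-1]]}}

```text
clock: 26.4
tool_pos: [586.2, -287.4, 156.1]
tcp_rot: [0.001, 1.0, -0.0, 0.001]
wrist_force: [0.1, -0.4, 0.4]
grip_width: 92.8
grasp_force: 0.0
```

Call:
{"op": "carry_out", "data": {"deltas": [[-0.25,0.14,0,0,0,0,-1],[-0.2,0.1,0,0,0,0,-1],[-0.1,0.06,0,0,0,0,-1],[0,0,0,0,0,0,-1],[0,0,0,0,0,0,-1],[0,0,0,0,0,0,-1],[0,0,0,0,0,0,-1],[0,0,0,0,0,0,-1]]}}

```text
clock: 27.4
tool_pos: [667.2, -243.5, 154.8]
tcp_rot: [0.001, 1.0, -0.0, 0.0]
wrist_force: [0.2, 0.3, 0.3]
grip_width: 92.9
grasp_force: 0.0
```

```bash
python3 - <<'E'
from h import *
step((667.5,-243.2,10))
p=env.camera_params("wrist");print(*[proj("wrist",X,p).round(1) for X in[(667.5,-243.2,26),(550.2,-311.5,5)]])
im=env.read_camera("wrist");cv2.imwrite("pics/w6.png",im)
E
```

```text
tool [ 667.2 -243.5  154.8] y-axis yaw 1.569 tilt z [ 0. -0. -1.]
shift units [-0.002  0.002  0.965]
[275.6 207.3] [202.3  80.6]
```

View pics/w6.png

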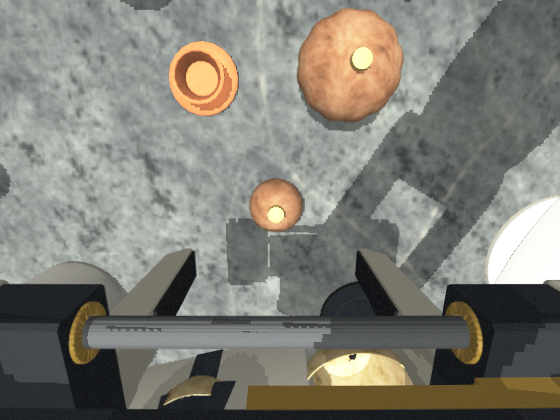

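Copper bauble is at (276,205) and the copper stand at (204,78), both within 2 px of prediction. Before descending I check clearance to the bowl and the tier.

```bash
python3 - <<'E'
from h import *
for z in(60,100,140): print(z,ray('top',(303,122),z).round(),ray('top',(289,145),z).round(),ray('top',(280,170),z).round())
E
```

```text
60 [ 802. -151.   60.] [ 740. -113.   60.] [674. -89.  60.]
100 [ 785. -149.  100.] [ 725. -113.  100.] [662. -89. 100.]
140 [ 768. -147.  140.] [ 711. -112.  140.] [650. -89. 140.]
```

Call:
{"op": "carry_out", "data": {"deltas": [[0.004,0,0.2,0,0,0,-1],[0,0,0.2,0,0,0,-1],[0,0,0.2,0,0,0,-1],[0,0,0.18,0,0,0,-1],[0,0,0.12,0,0,0,-1],[0,0,0.06,0,0,0,-1],[0,0,0,0,0,0,0],[0,0,0,0,0,0,0.3]]}}

```text
clock: 28.45
tool_pos: [667.7, -243.5, 11.9]
tcp_rot: [0.001, 1.0, -0.001, 0.001]
wrist_force: [-0.1, -0.2, 0.4]
grip_width: 77.4
grasp_force: 0.0
```

Call:
{"op": "carry_out", "data": {"deltas": [[0,0,0,0,0,0,1],[0,0,0,0,0,0,1],[0,0,0,0,0,0,1],[0,0,0,0,0,0,1],[0,0,-0.1,0,0,0,1],[0,0,-0.2,0,0,0,1],[0,0,-0.25,0,0,0,1],[0,0,-0.3,0,0,0,1]]}}

```text
clock: 29.45
tool_pos: [666.4, -242.8, 139.4]
tcp_rot: [0.001, 1.0, 0.0, -0.001]
wrist_force: [0.7, -0.4, -0.4]
grip_width: 50.0
grasp_force: 8.0
```

```bash
python3 - <<'E'
from h import *
step((549.5,-310.5,140))
E
```

```text
tool [ 666.4 -242.8  139.4] y-axis yaw 1.5696 tilt z [-0.001  0.001 -1.   ]
shift units [ 0.779 -0.452 -0.004]
```

Call:
{"op": "carry_out", "data": {"deltas": [[0.1,-0.05,0,0,0,0,1],[0.2,-0.12,0,0,0,0,1],[0.2,-0.12,0,0,0,0,1],[0.18,-0.1,0,0,0,0,1],[0.1,-0.06,0.1,0,0,0,1],[0,0,0.2,0,0,0,1],[0,0,0.2,0,0,0,1],[0,0,0.05,0,0,0,1]]}}

```text
clock: 30.45
tool_pos: [547.7, -309.3, 53.1]
tcp_rot: [0.001, 1.0, 0.002, -0.002]
wrist_force: [-0.6, 0.1, -0.1]
grip_width: 49.7
grasp_force: 8.0
```

```bash
python3 - <<'E'
from h import *
step((550,-310.7,28))
p=env.camera_params("wrist");print(*[proj("wrist",X,p).round(1) for X in[(549.3,-310.7,5)]])
im=env.read_camera("wrist");cv2.imwrite("pics/w7.png",im)
E
```

```text
tool [ 547.7 -309.3   53.1] y-axis yaw 1.5691 tilt z [-0.004  0.003 -1.   ]
shift units [-0.016 -0.01   0.168]
[273.1 238.2]
```

View pics/w7.png

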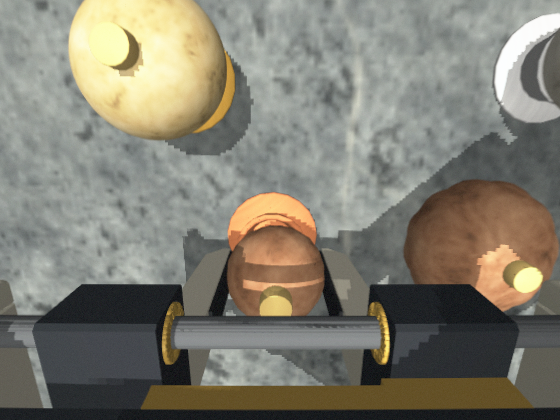

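The copper ball is just above its stand: foot centred at x=273 px, ball centred at x=276 px. I shift slightly and lower.

Call:
{"op": "carry_out", "data": {"deltas": [[-0.014,-0.01,0.03,0,0,0,1],[0,0,0.03,0,0,0,1],[0,0,0.03,0,0,0,1],[0,0,0.03,0,0,0,1],[0,0,0.02,0,0,0,1],[0,0,0.015,0,0,0,1],[0,0,0,0,0,0,1],[0,0,0,0,0,0,1]]}}

```text
clock: 31.5
tool_pos: [552.0, -312.0, 32.5]
tcp_rot: [0.001, 1.0, -0.0, 0.0]
wrist_force: [0.5, 0.2, -0.5]
grip_width: 49.9
grasp_force: 8.0
```

Call:
{"op": "carry_out", "data": {"deltas": [[0.008,0.006,0.01,0,0,0,1],[0,0,0.01,0,0,0,1],[0,0,0.005,0,0,0,1],[0,0,0,0,0,0,1],[0,0,0,0,0,0,1],[0,0,0,0,0,0,1],[0,0,0,0,0,0,1],[0,0,0,0,0,0,1]]}}

```text
clock: 32.5
tool_pos: [550.7, -311.0, 28.6]
tcp_rot: [0.001, 1.0, -0.0, -0.0]
wrist_force: [1.0, 0.3, -0.7]
grip_width: 49.6
grasp_force: 8.0
```

Call:
{"op": "carry_out", "data": {"deltas": [[0,0,0.006,0,0,0,1],[0,0,0.004,0,0,0,1],[0,0,0,0,0,0,1],[0,0,0,0,0,0,1],[0,0,0,0,0,0,1],[0,0,0,0,0,0,1],[0,0,0,0,0,0,1],[0,0,0,0,0,0,1]]}}

```text
clock: 33.5
tool_pos: [550.7, -311.0, 27.1]
tcp_rot: [0.001, 1.0, -0.0, -0.0]
wrist_force: [-1.2, -0.9, 1.8]
grip_width: 49.5
grasp_force: 8.0
```

Call:
{"op": "carry_out", "data": {"deltas": [[0,0,0,0,0,0,0.2],[0,0,0,0,0,0,0],[0,0,0,0,0,0,-0.4],[0,0,0,0,0,0,-0.6],[0,0,0,0,0,0,-0.6],[0,0,0,0,0,0,-0.6],[0,0,-0.05,0,0,0,-0.6],[0,0,-0.1,0,0,0,-0.6]]}}

```text
clock: 34.5
tool_pos: [550.4, -310.8, 49.9]
tcp_rot: [0.001, 1.0, 0.0, -0.0]
wrist_force: [-0.3, 0.2, 0.5]
grip_width: 74.2
grasp_force: 0.0
```

Call:
{"op": "carry_out", "data": {"deltas": [[0,0,-0.2,0,0,0,-0.6],[0,0,-0.25,0,0,0,-0.6],[0,0,-0.25,0,0,0,-1],[0.1,0,-0.25,0,0,0,-1],[0.3,0,-0.1,0,0,0,-1],[0.3,0,0,0,0,0,-1],[0.3,0,0,0,0,0,-1],[0.3,0,0,0,0,0,-1]]}}

```text
clock: 35.5
tool_pos: [354.5, -310.8, 208.5]
tcp_rot: [0.0, 1.0, -0.001, 0.001]
wrist_force: [-0.5, -0.3, 0.1]
grip_width: 92.7
grasp_force: 0.0
```

Call:
{"op": "carry_out", "data": {"deltas": [[0.3,0,0,0,0,0,-1],[0.3,0,0,0,0,0,-1],[0,0,0,0,0,0,-1],[0,0,0,0,0,0,-1],[0,0,0,0,0,0,-1],[0,0,0,0,0,0,-1],[0,0,0,0,0,0,-1],[0,0,0,0,0,0,-1]]}}

```text
clock: 36.5
tool_pos: [266.0, -310.6, 207.0]
tcp_rot: [0.0, 1.0, 0.0, -0.0]
wrist_force: [-0.7, -0.1, -0.3]
grip_width: 92.9
grasp_force: 0.0
```

```bash
python3 - <<'E'
from h import *
for n,X in dict(silverNear=(436,-134.5,51.5),silverFar=(430.5,238.3,51.5),gold=(443,-367.7,53.3),copper=(549.8,-311.3,42.6)).items(): print(n,(proj('top',X)+.4).round(1))
im=env.read_camera("top");b=im[150:300,140:430]
cv2.imwrite("pics/end.png",cv2.resize(b,None,fx=2.7,fy=2.7,interpolation=cv2.INTER_CUBIC))
E
```

```text
silverNear [301.3 264.9]
silverFar [150.3 270. ]
gold [395.9 259.3]
copper [369.8 217.9]
```

View pics/end.png

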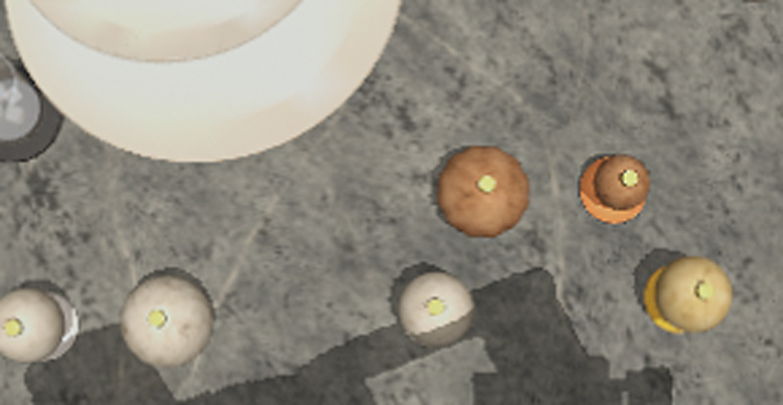

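The final top view shows all four balls within about 1 px of their predicted seated positions: silver (301,264) and (150,270), gold (397,259), copper (370,217). The big baubles haven't moved and the gripper is clear, so I hand in.

```bash
python3 -c "
from workcell import env
print(env.job_done())"
```

```text
the job is handed in; nothing more can be done
None
```

All four small baubles were lowered onto stands of their own colour and looked seated in the final top view, the big ones were left where they stood, and the job was handed in at about 36.5 s with no verdict returned.

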